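# Roll the rolling pin onto its parking strip

### The job

Clear the pastry board for the next sheet: with the fingertips pushing on top of the rolling pin, roll it across the board until it lies along the dark flat rubber strip, on the strip over its whole length and with its ends about level with the strip's ends, and leave it there at rest. Roll it steadily rather than sliding or flicking it, never grip, lift or push it from the side, and leave everything else where it stands.

Things in the scene. Friction and masses are not known exactly. Their poses are not given: they have to be found in the camera images.
- rolling_pin: straight beech rolling pin, a plain cylinder 50 mm thick and 220 mm long, about 0.3 kg, lying on the board. Origin at its middle, on its axis, 45 mm above the table. Its x axis runs along it, roughly away from the robot; y and z turn as it rolls (z up at the start). With fingertips pressing lightly (2 to 10 N) on top, it travels half as far as they do: it takes several strokes.
- pin_near_end (a point): centre of the pin's end face nearer the robot, on its axis, 110 mm from its middle. The pin stays where it is left if the fingertips stop before they rise straight up.
- pin_far_end (a point): centre of the pin's end face farther from the robot, on its axis, 110 mm from its middle
- strip: dark flat rubber strip, 240 mm long, 40 mm wide and 1 mm thin (flush: the pin rolls onto it without a bump), fixed on the board 90 to 165 mm to the left or right of the pin and nearly parallel to it. Origin at its middle, on the board's top; x along its length (roughly away from the robot), y across it, z up.
- board: fixed wooden pastry board, 320 mm (x) by 460 mm (y) and 20 mm thick. Origin at the centre of its underside, on the table; its top is 20 mm above the table.
- ring_cutter: steel ring cutter standing on the board near its left edge, 60 mm across and 30 mm tall; leave alone. Origin at the centre of its underside.
- weight: brass scale weight standing on the board near its right edge, 38 mm across and 47 mm tall; leave alone. Origin at the centre of its underside.
- spatula: spatula 240 mm long lying on the table to the right of the board, handle towards the robot; leave alone. Origin under its middle.
- bowl: steel bowl 150 mm across and 65 mm tall on the table to the left of the board; leave alone. Origin at the centre of its underside.
- jar: glass jar 76 mm across and 110 mm tall on the table to the right of the board; leave alone. Origin at the centre of its underside.
- small_cutter: small steel ring cutter standing on the board near its right edge, 44 mm across and 30 mm tall; leave alone. Origin at the centre of its underside.

How it is judged (in metres and radians):
On the way, in this order (a step that is already met when the one before it is completed fails the run):
1. the pin has turned over by about a quarter turn, rolling and not sliding: it has travelled no more than 52 mm by then (angle between rolling_pin's own z axis and vertical above 1.2 rad and distance of rolling_pin from where it was at the start of the episode below 0.052 m).
2. the pin has turned over by well over a third of a turn, still rolling and not sliding: it has travelled no more than 88 mm by then (angle between rolling_pin's own z axis and vertical above 2.2 rad and distance of rolling_pin from where it was at the start of the episode below 0.088 m).
At the end, for the whole second after the job is handed in: The pin lies still on the board with the centres of both its ends within 20 mm of the strip's middle line (over the strip's 40 mm width), its middle within 45 mm of the strip's middle lengthwise (y of pin_near_end in the frame of strip between -0.02 and 0.02 m and y of pin_far_end in the frame of strip between -0.02 and 0.02 m and x of rolling_pin in the frame of strip between -0.045 and 0.045 m and height (world z) of rolling_pin between 0.04 and 0.05 m and linear speed of rolling_pin below 0.01 m/s and angular speed of rolling_pin below 0.3 rad/s); the robot touches nothing.
It fails at once if the pin is lifted off the board by more than 12 mm (height (world z) of rolling_pin above 0.057 m).
It fails at once if the pin falls off the board (height (world z) of rolling_pin below 0.035 m).
It fails at once if the fingers work beside the pin (the grasp point lower than the pin's top while they touch it): pinched or pushed from the side (height (world z) of the grasp point below 0.067 m and contact force between the fingers and rolling_pin above 0.5 N).
It fails at once if the pin is flicked: faster than 0.3 m/s (linear speed of rolling_pin above 0.3 m/s).
It fails at once if another thing is moved by more than 25 mm (distance of any of ring_cutter, weight, spatula, bowl, jar, small_cutter from where it was at the start of the episode above 0.025 m).
It also fails if it takes over 54 s, if anything falls off the work surface, if the arm or the gripper's body presses on something with over 40 N, if the wrist force passes 120 N, or if a joint passes its speed limit or range.

### The arm

A 6-joint arm with a two-finger parallel gripper is mounted at the origin on the work surface. World frame = base frame: x ahead of the robot, y to its left, z up, the work surface at z = 0. Lengths are in m, angles in degrees, forces in N, time in s.
With the tool pointing down it reaches from about 0.4 to 0.825 m from the base axis. Payload 7 kg.
Tool frame: the origin (TCP) lies at the very end of the fingers, on their centre line; the grasp point (between the pads) lies 19 mm behind it; x points along the fingers, y is the direction in which the jaws open and shut, and the axes are right-handed (so a half turn about x gives the same grasp; the last joint's range is limited). The gripper opens to 88 mm and grips with 3 to 60 N. Pads are 19 mm wide; open, the fingers measure 130 mm over their backs; the gripper's body (78 mm by 193 mm) begins 47 mm behind the grasp point.
Start: joints at [-51.217, 20.546, 0.682, 0, -70.136, -16.507], TCP at [0.256, -0.625, 0.227] pointing down, gripper open.
Joint ranges: [-176.03, 176.03], [-82.01, 121.73], [-58.28, 71.71], [-173.87, 95.51], [-174.79, -0.11], [-173.66, 173.66]. Speed limits (degrees/s): [136.94, 136.94, 172.46, 180, 180, 180].

### API

Orientations are given as [roll, pitch, yaw] about the fixed x, y, z axes, in that order (R = Rz(yaw) Ry(pitch) Rx(roll)).
In Python, from plant import monitor, eyes, ticket gives the robot as it stands. The module is installed in compiled form; this text tells all that it offers.
- The arm moves only by the shell command python3 -m crank 'ROWS'. ROWS is JSON, a list of rows, each an object with "linear": the shift along the world's x, y, z in units of 60 mm (1.0 is 60 mm), a list of three; "rot": the turn, a rotation vector about the world's x, y, z in units of 5 degrees (1.0 is 5 degrees), a list of three; "hand": the opening, from 0 (shut) to 1 (fully open). In form: [{"linear": [tx, ty, tz], "rot": [ax, ay, az], "hand": hand}, ...]. A call has 1 to 20 rows; each row shifts and turns the pose as measured when the row begins; what a row does not reach is not made up. A row lasts 1/8 s, in which the tool goes at most 62.5 mm and 10.7 degrees, less where a joint would pass 70% of its speed; a pose out of reach is approached as far as the arm can. A call is refused whole if a number of a shift passes 1 or a number of a turn 1, either way. A call with a gripper value outside its range is refused whole. The fingers move at their own pace and stop on an object; the grip force is fixed at half the most. Time passes only in rows, so rows that do not move let the fingers close. It gives the time, the measured TCP pose, the force and the opening at its end, in the units of the state.
- monitor.get_obs(): the state, without advancing time (a new reading comes with each control period).
- eyes.snapshot(name): name is "scene" or "top"; returns a dict with "image" (400x640x3 uint8, red, green, blue), "depth" (400x640 float32, m along the optical axis (not along the pixel's ray), 0 where there is no reading), "K" (3x3 intrinsics, pixels), "camera_from_world" (4x4, takes a point from world to camera coordinates). Camera axes: x right, y up, looking along -z (the intrinsics and any distortion apply to the point x, -y, -z); pixel columns grow to the right and rows downward; lengths in m; the calibration is good to about 2 mm. A picture is of the moment at which its call begins.
- ticket.close_job(): hands the job in, once; it reports no verdict.
The state is a dict: "clock": time; "joint_pos": joint angles; "qvel": joint speeds; "tau": joint torques, N m; "tool_pos": TCP position; "orientation": TCP orientation; "force": force on the tool from outside, world axes, zero at the start; "moment": the same for the moment, N m; "opening": finger opening in m.
Only numpy, scipy, OpenCV 4.12 (cv2) and the standard library are available. Lean on these libraries where they do the work, as an engineer would, in place of code of your own. Each camera call takes 0.05 s, during which the arm holds its last target.

## Working session

There is one attempt and no reset: what is moved stays moved. The work goes in short steps, Python scripts to look and compute and a shell command to move; the robot and the scene stay as the last step left them, time stands still between calls to the robot, and variables do not carry over. Pictures are saved under pics/ and viewed, and the job is handed in when it is done.

```bash
mkdir -p pics
python3 - <<'E'
from plant import monitor, eyes
import cv2
print(monitor.get_obs())
for n in("scene","top"):
    s=eyes.snapshot(n); cv2.imwrite(f"pics/{n}0.png",s["image"][:,:,::-1]); print(s["K"],s["camera_from_world"].round(3))
E
```

```text
{'clock': 0.0, 'joint_pos': array([-5.12189069e+01,  2.05922124e+01,  6.32905432e-01, -1.98764520e-02,
       -7.01365398e+01, -1.65064220e+01]), 'qvel': array([ 0.0160357 ,  0.0441202 ,  0.00651681,  0.02839371,  0.07462071,
       -0.01774034]), 'tau': array([ 8.17793098e-04, -5.82723856e+01,  2.93053257e+01,  6.99770093e+00,
        6.81267818e-03, -7.71120222e-05]), 'tool_pos': array([ 0.25563176, -0.62418   ,  0.2256081 ]), 'orientation': array([ 95.4766779 ,  89.90234828, 117.74457979]), 'force': array([0.43204836, 0.13982682, 1.11471877]), 'moment': array([-0.02755858, -0.00962931,  0.00229605]), 'opening': 0.08766151447667675}
[[364.31047365   0.         319.60691007]
 [  0.         364.31047365 201.98776858]
 [  0.           0.           1.        ]] [[-0.22   0.975  0.018  0.125]
 [-0.748 -0.18   0.639  0.385]
 [ 0.626  0.127  0.769 -1.439]
 [ 0.     0.     0.     1.   ]]
[[430.85297421   0.         315.16057237]
 [  0.         430.85297421 199.49841605]
 [  0.           0.           1.        ]] [[ 1.000e-03 -1.000e+00  3.000e-03 -1.400e-02]
 [ 9.880e-01  1.000e-03  1.540e-01 -5.690e-01]
 [-1.540e-01  3.000e-03  9.880e-01 -1.086e+00]
 [ 0.000e+00  0.000e+00  0.000e+00  1.000e+00]]
```

View pics/top0.png

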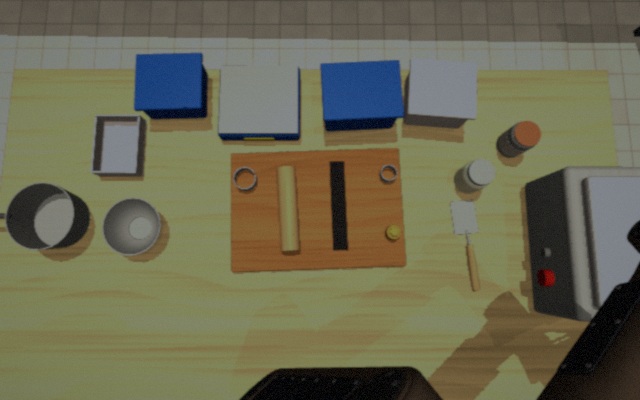

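View pics/scene0.png

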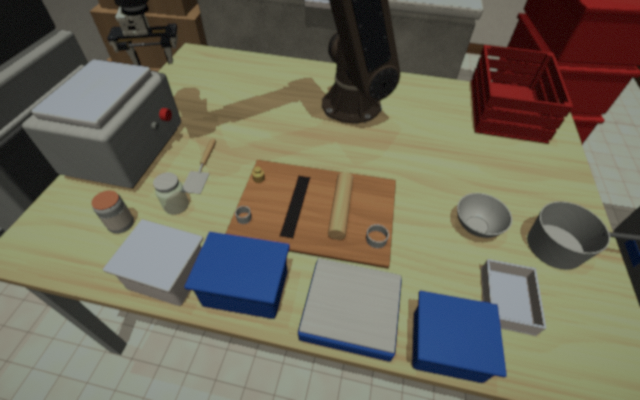

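The top view shows the pin at columns ~287–290 (rows 166–254) and the strip to its right (columns ~338–340, rows 162–250). I'll enlarge it.

```bash
cat > h.py <<'E'
import numpy as np, cv2
from plant import monitor, eyes
def toworld(s,u,v,z):
    K=s["K"];T=s["camera_from_world"];R=T[:3,:3];t=T[:3,3]
    d=np.array([(u-K[0,2])/K[0,0],-(v-K[1,2])/K[1,1],-1.0])
    c=-R.T@t; w=R.T@d
    return c+w*(z-c[2])/w[2]
def cloud(s):
    K=s["K"];T=s["camera_from_world"];R=T[:3,:3];t=T[:3,3]
    v,u=np.mgrid[:400,:640];D=s["depth"]
    p=np.stack([(u-K[0,2])/K[0,0]*D,-(v-K[1,2])/K[1,1]*D,-D],-1)
    return (p-t)@R
def crop(s,name,u0=215,v0=140,w=200,h=140,f=4):
    cv2.imwrite(name,cv2.resize(s["image"][v0:v0+h,u0:u0+w,::-1],None,fx=f,fy=f,interpolation=cv2.INTER_CUBIC))
def pinfit(s,ylo,yhi):
    P=cloud(s);m=(s["depth"]>0)&(P[...,2]>.05)&(P[...,2]<.09)&(P[...,1]>ylo)&(P[...,1]<yhi)&(P[...,0]>.38)&(P[...,0]<.72)
    return P[m]
E
python3 - <<'E'
from h import *
s=eyes.snapshot("top");crop(s,"pics/c0.png")
for n,(u,v,z) in dict(b1=(231,152,.02),b2=(400,149,.02),b3=(404,266,.02),b4=(232,271,.02)).items(): print(n,toworld(s,u,v,z).round(4))
p=cloud(s)
for u,v in[(288,180),(290,240),(339,180),(310,200),(290,300),(339,240)]: print(u,v,p[v,u].round(4))
q=pinfit(s,-.04,.15); print(len(q),q.min(0),q.max(0),q.mean(0))
for a in np.arange(.42,.68,.02):
    r=q[abs(q[:,0]-a)<.01]
    if len(r): print(a.round(2),len(r),r.mean(0).round(4),r[:,2].max().round(4),r[:,1].min().round(4),r[:,1].max().round(4))
E
```

```text
b1 [0.7031 0.216  0.02  ]
b2 [ 0.7122 -0.2451  0.02  ]
b3 [ 0.3964 -0.2463  0.02  ]
b4 [0.3831 0.2035 0.02  ]
288 180 [0.6155 0.0568 0.0693]
290 240 [0.4608 0.05   0.0722]
339 180 [ 0.6252 -0.0776  0.0226]
310 200 [5.703e-01 3.000e-04 2.460e-02]
290 300 [0.308  0.0523 0.0033]
339 240 [ 0.464  -0.0764  0.0228]
1595 [0.43362235 0.02527441 0.05003402] [0.65428923 0.14704439 0.0794939 ] [0.54283697 0.05667757 0.06623197]
0.44 116 [0.4421 0.0498 0.0659] 0.0755 0.0253 0.0739
0.46 150 [0.46   0.0501 0.0664] 0.0763 0.0278 0.0741
0.48 150 [0.4801 0.0517 0.0667] 0.0752 0.0281 0.0772
0.5 150 [0.5002 0.0532 0.0662] 0.0746 0.0306 0.0772
0.52 144 [0.5202 0.0547 0.0667] 0.0763 0.0308 0.0803
0.54 143 [0.5399 0.0564 0.0662] 0.0766 0.0335 0.0803
0.56 144 [0.5599 0.057  0.0662] 0.0743 0.0337 0.0804
0.58 144 [0.5801 0.0592 0.0664] 0.074 0.0364 0.0837
0.6 141 [0.5999 0.0599 0.0663] 0.0753 0.0366 0.0838
0.62 148 [0.6201 0.0661 0.0655] 0.0795 0.0392 0.147
0.64 143 [0.64   0.0638 0.0661] 0.076 0.0394 0.1469
0.66 22 [0.652  0.0614 0.0656] 0.0709 0.0423 0.0868
```

View pics/c0.png

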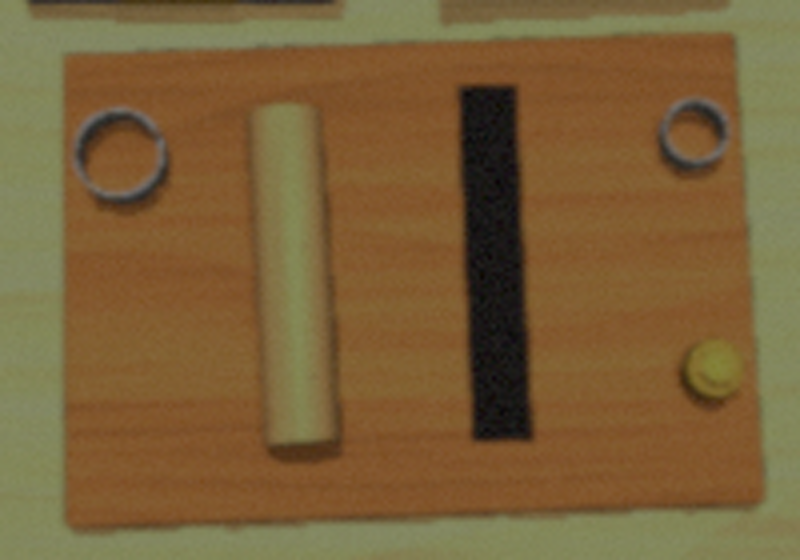

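```bash
cat >> h.py <<'E'
def strip(s):
    g=s["image"].max(2); m=np.zeros_like(g); m[155:260,322:356]=(g[155:260,322:356]<55)
    n,l,st,c=cv2.connectedComponentsWithStats(m); k=1+np.argmax(st[1:,4]); v,u=np.nonzero(l==k)
    W=np.array([toworld(s,a,b,.021)[:2] for a,b in zip(u,v)]); return W
def pin(s,ylo,yhi,pr=True):
    q=pinfit(s,ylo,yhi); 
    vx,vy,x0,y0=cv2.fitLine(q[:,:2].astype(np.float32),cv2.DIST_HUBER,0,.005,.005).ravel()
    if vx<0: vx,vy=-vx,-vy
    t=(q[:,:2]-[x0,y0])@[vx,vy]; c=(np.quantile(t,.003)+np.quantile(t,.997))/2
    return np.array([x0+c*vx,y0+c*vy]),np.degrees(np.arctan2(vy,vx)),np.ptp(np.quantile(t,[.003,.997]))
E
python3 - <<'E'
from h import *
s=eyes.snapshot("top")
W=strip(s); print(len(W)); r=cv2.minAreaRect((W*1000).astype(np.float32)); print(r)
print(W.mean(0), cv2.fitLine(W.astype(np.float32),cv2.DIST_L2,0,.01,.01).ravel())
print(pin(s,0,.1))
s2=eyes.snapshot("scene"); print(pin(s2,0,.1))
# scene cam: strip
for cam in(s,s2):
    print([toworld(cam,u,v,.02).round(3) for u,v in ((288,237),(283,236),(296,177),(309,177))] if cam is s2 else '')
print(monitor.get_obs()["clock"])
E
```

```text
1162
((557.8705444335938, -75.6300048828125), (236.03578186035156, 36.057220458984375), 2.065387725830078)
[ 0.55636643 -0.07540229] [ 0.9993807   0.03518739  0.55636644 -0.07540229]
(array([0.54406355, 0.05616359]), np.float32(3.8979666), np.float64(0.21824311634955168))
(array([0.54640273, 0.05715146]), np.float32(3.8993769), np.float64(0.2189092526185374))

[array([ 0.677, -0.066,  0.02 ]), array([ 0.677, -0.08 ,  0.02 ]), array([ 0.45 , -0.104,  0.02 ]), array([ 0.441, -0.064,  0.02 ])]
0.25
```

Run:
```python
from h import *
from scipy.spatial.transform import Rotation as R
o=monitor.get_obs(); M=R.from_euler('xyz',o['orientation'],degrees=True).as_matrix(); print(M.round(3))
y=M[:,1]; print("yaw of tool y",np.degrees(np.arctan2(y[1],y[0])))
s=eyes.snapshot("scene");P=cloud(s)
a=o['tool_pos'][:2];b=np.array([.545,.045]);L=np.linalg.norm(b-a);d=(b-a)/L
q=P[s["depth"]>0]; t=(q[:,:2]-a)@d; n=(q[:,:2]-a)@[-d[1],d[0]]
for k in np.arange(-.1,L+.1,.1):
    m=(abs(t-k)<.05); 
    print(k.round(2),(a+k*d).round(2),[ (lo,q[m&(n>lo)&(n<lo+.05)][:,2].max(initial=0).round(3)) for lo in(-.15,-.1,-.05,0,.05,.1)])
```

```text
[[-0.    -0.379  0.925]
 [ 0.001  0.925  0.379]
 [-1.     0.001 -0.   ]]
yaw of tool y 112.27326325573961
-0.1 [ 0.22 -0.72] [(-0.15, np.float64(0.254)), (-0.1, np.float64(0.338)), (-0.05, np.float64(0.393)), (0, np.float64(0.0)), (0.05, np.float64(0.004)), (0.1, np.float64(0.006))]
0.0 [ 0.26 -0.62] [(-0.15, np.float64(0.254)), (-0.1, np.float64(0.394)), (-0.05, np.float64(0.439)), (0, np.float64(0.43)), (0.05, np.float64(0.337)), (0.1, np.float64(0.006))]
0.1 [ 0.3  -0.53] [(-0.15, np.float64(0.253)), (-0.1, np.float64(0.254)), (-0.05, np.float64(0.223)), (0, np.float64(0.337)), (0.05, np.float64(0.339)), (0.1, np.float64(0.006))]
0.2 [ 0.34 -0.44] [(-0.15, np.float64(0.006)), (-0.1, np.float64(0.023)), (-0.05, np.float64(0.023)), (0, np.float64(0.02)), (0.05, np.float64(0.005)), (0.1, np.float64(0.006))]
0.3 [ 0.37 -0.35] [(-0.15, np.float64(0.02)), (-0.1, np.float64(0.023)), (-0.05, np.float64(0.006)), (0, np.float64(0.006)), (0.05, np.float64(0.006)), (0.1, np.float64(0.006))]
0.4 [ 0.41 -0.26] [(-0.15, np.float64(0.006)), (-0.1, np.float64(0.024)), (-0.05, np.float64(0.024)), (0, np.float64(0.024)), (0.05, np.float64(0.005)), (0.1, np.float64(0.006))]
0.5 [ 0.45 -0.17] [(-0.15, np.float64(0.025)), (-0.1, np.float64(0.069)), (-0.05, np.float64(0.069)), (0, np.float64(0.025)), (0.05, np.float64(0.025)), (0.1, np.float64(0.004))]
0.6 [ 0.49 -0.07] [(-0.15, np.float64(0.025)), (-0.1, np.float64(0.026)), (-0.05, np.float64(0.025)), (0, np.float64(0.025)), (0.05, np.float64(0.025)), (0.1, np.float64(0.023))]
0.7 [0.53 0.02] [(-0.15, np.float64(0.025)), (-0.1, np.float64(0.062)), (-0.05, np.float64(0.072)), (0, np.float64(0.072)), (0.05, np.float64(0.073)), (0.1, np.float64(0.069))]
0.8 [0.57 0.11] [(-0.15, np.float64(0.061)), (-0.1, np.float64(0.073)), (-0.05, np.float64(0.072)), (0, np.float64(0.07)), (0.05, np.float64(0.024)), (0.1, np.float64(0.026))]
```

```bash
python3 -m crank '[{"linear":[0,0,0.8],"rot":[0,0,0],"hand":0},{"linear":[0,0,0.8],"rot":[0,0,0],"hand":0},{"linear":[0.3,0.7,0],"rot":[0,0,-0.23],"hand":0},{"linear":[0.3,0.7,0],"rot":[0,0,-0.23],"hand":0},{"linear":[0.3,0.7,0],"rot":[0,0,-0.23],"hand":0},{"linear":[0.3,0.7,0],"rot":[0,0,-0.23],"hand":0},{"linear":[0.3,0.7,0],"rot":[0,0,-0.23],"hand":0},{"linear":[0.3,0.7,0],"rot":[0,0,-0.23],"hand":0},{"linear":[0.3,0.7,0],"rot":[0,0,-0.23],"hand":0},{"linear":[0.3,0.7,0],"rot":[0,0,-0.23],"hand":0},{"linear":[0.3,0.7,0],"rot":[0,0,-0.23],"hand":0},{"linear":[0.3,0.7,0],"rot":[0,0,-0.23],"hand":0},{"linear":[0.3,0.7,0],"rot":[0,0,-0.23],"hand":0},{"linear":[0.3,0.7,0],"rot":[0,0,-0.23],"hand":0}]'
cat >> h.py <<'E'
from scipy.spatial.transform import Rotation as Ro
def st():
    o=monitor.get_obs(); M=Ro.from_euler('xyz',o['orientation'],degrees=True).as_matrix()
    print("t",round(o["clock"],2),"tcp",o["tool_pos"].round(4),"F",o["force"].round(2),"yawy",np.degrees(np.arctan2(M[1,1],M[0,1])).round(2),"toolx",M[:,0].round(3),"op",round(o["opening"],4))
    return o
E
python3 -c "
from h import *
st()"
```

```text
clock: 2.05
tool_pos: [0.474, -0.1058, 0.3245]
orientation: [28.7, 89.7, 36.4]
force: [-0.1, 0.1, 0.1]
opening: 0.0006
t 2.05 tcp [ 0.474  -0.1058  0.3245] F [-0.1   0.06  0.06] yawy 97.73 toolx [ 0.004  0.003 -1.   ] op 0.0006
```

```bash
python3 -m crank '[{"linear":[0.3,0.75,-0.3],"rot":[0,0,-0.25],"hand":0},{"linear":[0.3,0.75,-0.4],"rot":[0,0,-0.25],"hand":0},{"linear":[0.3,0.75,-0.5],"rot":[0,0,-0.25],"hand":0},{"linear":[0.27,0.7,-0.6],"rot":[0,0,0],"hand":0},{"linear":[0,0,-0.6],"rot":[0,0,0],"hand":0},{"linear":[0,0,-0.6],"rot":[0,0,0],"hand":0},{"linear":[0,0,-0.5],"rot":[0,0,0],"hand":0},{"linear":[0,0,0],"rot":[0,0,0],"hand":0},{"linear":[0,0,0],"rot":[0,0,0],"hand":0}]'
python3 - <<'E'
from h import *
st()
s=eyes.snapshot("scene"); crop(s,"pics/s1.png",260,120,200,140)
E
```

```text
clock: 3.18
tool_pos: [0.5473, 0.0814, 0.1112]
orientation: [13.4, 89.4, 17.6]
force: [0.4, 0.2, -0.6]
opening: 0.0006
t 3.17 tcp [0.5473 0.0814 0.1112] F [ 0.44  0.23 -0.59] yawy 94.18 toolx [ 0.011  0.003 -1.   ] op 0.0006
```

View pics/s1.png

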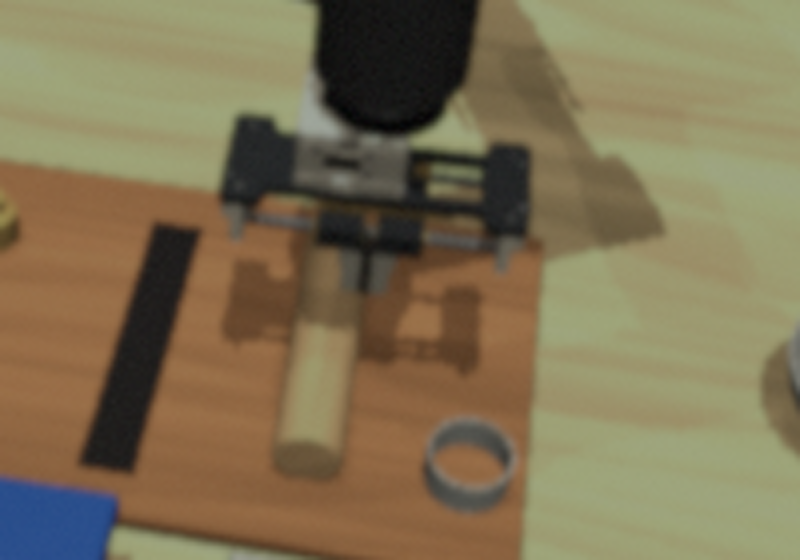

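```bash
python3 -m crank '[{"linear":[0,-0.22,-0.2],"rot":[0,0.1,0],"hand":0},{"linear":[0,0,-0.2],"rot":[0,0,0],"hand":0},{"linear":[0,0,-0.1],"rot":[0,0,0],"hand":0},{"linear":[0,0,0],"rot":[0,0,0],"hand":0}]';python3 -c "
from h import *
st()"; python3 -m crank '[{"linear":[0,0,0],"rot":[0,0,0],"hand":0},{"linear":[0,0,0],"rot":[0,0,0],"hand":0}]';python3 -c "
from h import *
st()"
```

```text
clock: 3.72
tool_pos: [0.5486, 0.0675, 0.0822]
orientation: [40.3, 89.5, 44.4]
force: [0.6, 0.6, 0.3]
opening: 0.0001
t 3.73 tcp [0.5486 0.0675 0.0822] F [0.62 0.56 0.33] yawy 94.13 toolx [ 0.006  0.006 -1.   ] op 0.0001
clock: 3.98
tool_pos: [0.5489, 0.0677, 0.0825]
orientation: [38.2, 89.5, 42.4]
force: [0.4, -0.4, 0.3]
opening: 0.0004
t 3.98 tcp [0.5489 0.0677 0.0825] F [ 0.45 -0.42  0.28] yawy 94.15 toolx [ 0.006  0.006 -1.   ] op 0.0004
```

Very little drift. I'll creep down to contact.

```bash
python3 -m crank '[{"linear":[0,0,-0.1],"rot":[0,0,0],"hand":0},{"linear":[0,0,-0.05],"rot":[0,0,0],"hand":0},{"linear":[0,0,0],"rot":[0,0,0],"hand":0}]';python3 -m crank '[{"linear":[0,0,-0.04],"rot":[0,0,0],"hand":0},{"linear":[0,0,-0.02],"rot":[0,0,0],"hand":0}]'
```

```text
clock: 4.35
tool_pos: [0.549, 0.0679, 0.0731]
orientation: [37.4, 89.5, 41.6]
force: [-0.5, 0.3, 0.2]
opening: -0.0
clock: 4.6
tool_pos: [0.5493, 0.068, 0.0696]
orientation: [35.4, 89.5, 39.6]
force: [-2.1, -0.4, 5.5]
opening: 0.0006
```

```bash
python3 -m crank '[{"linear":[0.003,-0.05,-0.01],"rot":[0,0,0],"hand":0},{"linear":[0.005,-0.07,-0.01],"rot":[0,0,0],"hand":0},{"linear":[0.005,-0.07,-0.01],"rot":[0,0,0],"hand":0}]';python3 -c "
from h import *
st()"
```

```text
clock: 4.97
tool_pos: [0.5501, 0.0564, 0.0702]
orientation: [31.1, 89.4, 35.3]
force: [-4.0, 0.6, 7.6]
opening: 0.0005
t 4.97 tcp [0.5501 0.0564 0.0702] F [-4.01  0.6   7.56] yawy 94.27 toolx [ 0.008  0.006 -1.   ] op 0.0005
```

```bash
python3 -m crank '[{"linear":[-0.003,-0.08,-0.008],"rot":[0,0,0],"hand":0},{"linear":[0,-0.08,-0.008],"rot":[0,0,0],"hand":0},{"linear":[0.003,-0.08,-0.008],"rot":[0,0,0],"hand":0}]';python3 -c "
from h import *
st()
s=eyes.snapshot('top');print(pin(s,-.02,.1)); crop(s,'pics/c2.png')"
```

```text
clock: 5.35
tool_pos: [0.5511, 0.0415, 0.0702]
orientation: [26.1, 89.3, 30.4]
force: [-1.8, -1.0, 7.0]
opening: 0.0002
t 5.35 tcp [0.5511 0.0415 0.0702] F [-1.77 -1.02  6.96] yawy 94.31 toolx [ 0.01   0.006 -1.   ] op 0.0002
(array([0.48012073, 0.0385068 ]), np.float32(4.1880913), np.float64(0.08863843002530364))
```

View pics/c2.png

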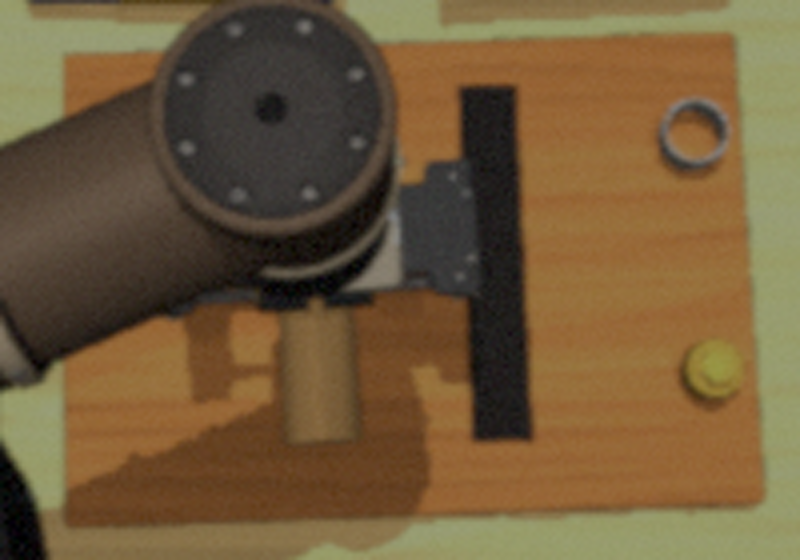

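```bash
python3 -m crank '[{"linear":[0,-0.08,-0.008],"rot":[0,0,0],"hand":0},{"linear":[0,-0.08,-0.008],"rot":[0,0,0],"hand":0},{"linear":[0.003,-0.08,-0.008],"rot":[0,0,0],"hand":0},{"linear":[0.003,-0.08,-0.008],"rot":[0,0,0],"hand":0}]';python3 -c "
from h import *
st()
s=eyes.snapshot('top');print(pin(s,-.04,.1))"
```

```text
clock: 5.9
tool_pos: [0.5527, 0.0208, 0.0692]
orientation: [21.5, 89.2, 25.8]
force: [-4.0, -1.0, 14.6]
opening: 0.0006
t 5.9 tcp [0.5527 0.0208 0.0692] F [-4.   -0.97 14.57] yawy 94.34 toolx [ 0.013  0.006 -1.   ] op 0.0006
(array([0.48050383, 0.02797036]), np.float32(2.3130765), np.float64(0.08824569718056147))
```

```bash
python3 -m crank '[{"linear":[0,0,0.01],"rot":[0,0,0],"hand":0},{"linear":[0,0,0.1],"rot":[0,0,0],"hand":0},{"linear":[0,0,0.2],"rot":[0,0,0],"hand":0},{"linear":[0,0.22,0.2],"rot":[0,0.1,0],"hand":0},{"linear":[-0.05,0.2,0],"rot":[0,0,0],"hand":0},{"linear":[0,0,0],"rot":[0,0,0],"hand":0}]';python3 -c "
from h import *
st()
s=eyes.snapshot('scene');crop(s,'pics/s3.png',260,120,200,140);q=pinfit(s,-.02,.065)
q=q[(q[:,2]<.073)]
for a in np.arange(.44,.68,.02):
    r=q[abs(q[:,0]-a)<.01]
    if len(r): print(a.round(2),len(r),r.mean(0).round(4))
s=eyes.snapshot('top');print(pin(s,-.04,.1))
"
```

```text
clock: 6.7
tool_pos: [0.548, 0.0454, 0.1009]
orientation: [75.5, 89.7, 79.7]
force: [-0.0, 0.8, -0.1]
opening: 0.0003
t 6.7 tcp [0.548  0.0454 0.1009] F [-0.05  0.77 -0.1 ] yawy 94.26 toolx [ 0.001  0.006 -1.   ] op 0.0003
0.46 5 [0.4563 0.0314 0.0691]
0.48 2 [0.4868 0.0077 0.0589]
0.5 18 [0.5005 0.011  0.0613]
0.52 42 [0.522  0.0262 0.0633]
0.54 87 [0.5398 0.0333 0.065 ]
0.56 93 [0.5601 0.0346 0.0651]
0.58 91 [0.5798 0.0361 0.0647]
0.6 102 [0.5999 0.0371 0.0651]
0.62 100 [0.62  0.039 0.065]
0.64 106 [0.64   0.0395 0.065 ]
0.66 87 [0.6545 0.0394 0.0606]
(array([0.48263884, 0.02825892]), np.float32(5.112383), np.float64(0.09211263380524856))
```

View pics/s3.png

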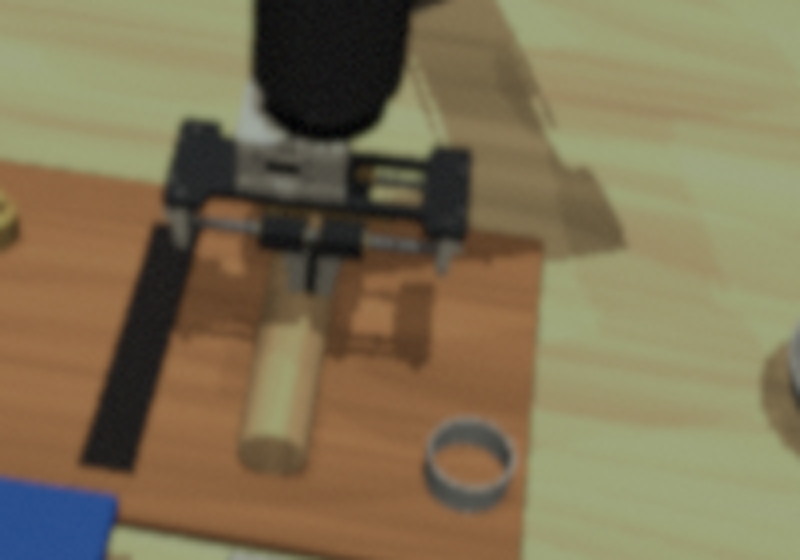

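```bash
python3 -m crank '[{"linear":[0,0,-0.3],"rot":[0,0,0],"hand":0},{"linear":[0,0,-0.15],"rot":[0,0,0],"hand":0},{"linear":[0,0,-0.04],"rot":[0,0,0],"hand":0},{"linear":[0,0,-0.03],"rot":[0,0,0],"hand":0},{"linear":[0,0,-0.015],"rot":[0,0,0],"hand":0}]'
```

```text
clock: 7.42
tool_pos: [0.5481, 0.0439, 0.0693]
orientation: [75.4, 89.7, 79.7]
force: [-5.2, 1.1, 10.8]
opening: 0.0004
```

```bash
python3 -m crank '[{"linear":[-0.003,-0.05,-0.004],"rot":[0,0,0],"hand":0},{"linear":[0,-0.08,-0.008],"rot":[0,0,0],"hand":0},{"linear":[0,-0.08,-0.008],"rot":[0,0,0],"hand":0},{"linear":[0,-0.08,-0.008],"rot":[0,0,0],"hand":0},{"linear":[0,-0.08,-0.007],"rot":[0,0,0],"hand":0}]'; python3 -m crank '[{"linear":[0.003,-0.08,-0.007],"rot":[0,0,0],"hand":0},{"linear":[0.003,-0.08,-0.007],"rot":[0,0,0],"hand":0},{"linear":[0.003,-0.08,-0.006],"rot":[0,0,0],"hand":0}]';python3 -c "
from h import *
st()
s=eyes.snapshot('top');print(pin(s,-.06,.1))"
```

```text
clock: 8.05
tool_pos: [0.5496, 0.0206, 0.0703]
orientation: [40.8, 89.6, 45.2]
force: [-1.1, -0.4, 5.0]
opening: 0.0004
clock: 8.43
tool_pos: [0.5508, 0.005, 0.0696]
orientation: [35.0, 89.6, 39.3]
force: [-0.4, -0.3, 4.1]
opening: 0.0005
t 8.43 tcp [0.5508 0.005  0.0696] F [-0.38 -0.28  4.12] yawy 94.34 toolx [ 0.006  0.005 -1.   ] op 0.0005
(array([0.48018486, 0.00822112]), np.float32(2.761723), np.float64(0.08406364556750107))
```

```bash
python3 -m crank '[{"linear":[0.003,-0.08,-0.007],"rot":[0,0,0],"hand":0},{"linear":[0.003,-0.07,-0.005],"rot":[0,0,0],"hand":0},{"linear":[0,0,0],"rot":[0,0,0],"hand":0},{"linear":[0,0,0.1],"rot":[0,0,0],"hand":0},{"linear":[0,0,0.2],"rot":[0,0,0],"hand":0},{"linear":[0,0.22,0.2],"rot":[0,0.05,0],"hand":0},{"linear":[-0.05,0.2,0],"rot":[0,0,0],"hand":0},{"linear":[0,0,0],"rot":[0,0,0],"hand":0}]';python3 -c "
from h import *
st()
s=eyes.snapshot('scene');q=pinfit(s,-.05,.065)
q=q[(q[:,2]<.073)]
for a in np.arange(.52,.66,.02):
    r=q[abs(q[:,0]-a)<.01]
    if len(r): print(a.round(2),len(r),r.mean(0).round(4))
s=eyes.snapshot('top');print(pin(s,-.06,.1))
"
```

```text
clock: 9.48
tool_pos: [0.5478, 0.0215, 0.1011]
orientation: [72.6, 89.7, 76.9]
force: [-0.6, -0.2, 0.1]
opening: 0.0006
t 9.47 tcp [0.5478 0.0215 0.1011] F [-0.63 -0.16  0.05] yawy 94.32 toolx [ 0.001  0.005 -1.   ] op 0.0006
0.52 39 [0.5228 0.0044 0.0621]
0.54 88 [0.5403 0.0078 0.0649]
0.56 87 [0.5603 0.0098 0.0656]
0.58 90 [0.5799 0.0116 0.0654]
0.6 98 [0.5996 0.0121 0.0653]
0.62 101 [0.6199 0.0139 0.0655]
0.64 104 [0.6401 0.0159 0.0648]
0.66 96 [0.6557 0.0151 0.0607]
(array([0.48314769, 0.00372796]), np.float32(4.9544506), np.float64(0.09049461590787491))
```

```bash
python3 -m crank '[{"linear":[0,0,-0.3],"rot":[0,0,0],"hand":0},{"linear":[0,0,-0.15],"rot":[0,0,0],"hand":0},{"linear":[0,0,-0.04],"rot":[0,0,0],"hand":0},{"linear":[0,0,-0.025],"rot":[0,0,0],"hand":0},{"linear":[0,0,-0.01],"rot":[0,0,0],"hand":0}]'
```

```text
clock: 10.2
tool_pos: [0.5482, 0.0203, 0.0693]
orientation: [70.5, 89.8, 74.8]
force: [-2.1, -0.8, 6.1]
opening: 0.0007
```

```bash
python3 -m crank '[{"linear":[-0.003,-0.05,-0.004],"rot":[0,0,0],"hand":0},{"linear":[0,-0.08,-0.008],"rot":[0,0,0],"hand":0},{"linear":[0,-0.08,-0.008],"rot":[0,0,0],"hand":0},{"linear":[0,-0.08,-0.008],"rot":[0,0,0],"hand":0},{"linear":[0,-0.08,-0.007],"rot":[0,0,0],"hand":0}]'; python3 -m crank '[{"linear":[0.003,-0.08,-0.007],"rot":[0,0,0],"hand":0},{"linear":[0.003,-0.08,-0.007],"rot":[0,0,0],"hand":0},{"linear":[0.003,-0.08,-0.007],"rot":[0,0,0],"hand":0}]';python3 -c "
from h import *
st()
s=eyes.snapshot('top');print(pin(s,-.09,.1))"
```

```text
clock: 10.82
tool_pos: [0.5497, -0.003, 0.0703]
orientation: [35.3, 89.6, 39.7]
force: [0.1, -0.1, 2.1]
opening: 0.0003
clock: 11.2
tool_pos: [0.5509, -0.0186, 0.0698]
orientation: [29.6, 89.5, 34.0]
force: [-0.4, -0.7, 4.6]
opening: 0.0004
t 11.2 tcp [ 0.5509 -0.0186  0.0698] F [-0.41 -0.72  4.57] yawy 94.4 toolx [ 0.007  0.005 -1.   ] op 0.0004
(array([ 0.4808882 , -0.01622088]), np.float32(2.792327), np.float64(0.08306136626560126))
```

```bash
python3 -m crank '[{"linear":[0.003,-0.08,-0.007],"rot":[0,0,0],"hand":0},{"linear":[0.003,-0.07,-0.005],"rot":[0,0,0],"hand":0},{"linear":[0,0,0],"rot":[0,0,0],"hand":0},{"linear":[0,0,0.1],"rot":[0,0,0],"hand":0},{"linear":[0,0,0.2],"rot":[0,0,0],"hand":0},{"linear":[0,0.22,0.2],"rot":[0,0.05,0],"hand":0},{"linear":[-0.05,0.2,0],"rot":[0,0,0],"hand":0},{"linear":[0,0,0],"rot":[0,0,0],"hand":0}]';python3 -c "
from h import *
st()
s=eyes.snapshot('scene');q=pinfit(s,-.08,.065)
q=q[(q[:,2]<.073)]
for a in np.arange(.52,.66,.02):
    r=q[abs(q[:,0]-a)<.01]
    if len(r): print(a.round(2),len(r),r.mean(0).round(4))
s=eyes.snapshot('top');print(pin(s,-.08,.1))
"
```

```text
clock: 12.25
tool_pos: [0.5479, -0.002, 0.1008]
orientation: [64.6, 89.7, 69.0]
force: [0.0, 0.7, -0.3]
opening: 0.0005
t 12.25 tcp [ 0.5479 -0.002   0.1008] F [ 0.    0.66 -0.31] yawy 94.37 toolx [ 0.002  0.005 -1.   ] op 0.0005
0.52 41 [ 0.5223 -0.0217  0.0626]
0.54 81 [ 0.5401 -0.015   0.0651]
0.56 92 [ 0.5598 -0.0145  0.0652]
0.58 91 [ 0.5801 -0.014   0.0656]
0.6 94 [ 0.6    -0.0114  0.0652]
0.62 101 [ 0.6198 -0.0106  0.0653]
0.64 103 [ 0.6398 -0.0087  0.0649]
0.66 105 [ 0.6568 -0.0096  0.0615]
(array([ 0.48409033, -0.0206858 ]), np.float32(5.014646), np.float64(0.0884166141243525))
```

```bash
python3 -m crank '[{"linear":[0,0,-0.3],"rot":[0,0,0],"hand":0},{"linear":[0,0,-0.15],"rot":[0,0,0],"hand":0},{"linear":[0,0,-0.04],"rot":[0,0,0],"hand":0},{"linear":[0,0,-0.025],"rot":[0,0,0],"hand":0},{"linear":[0,0,-0.01],"rot":[0,0,0],"hand":0}]'
```

```text
clock: 12.98
tool_pos: [0.5484, -0.0032, 0.0692]
orientation: [57.9, 89.8, 62.3]
force: [-3.4, -0.6, 6.2]
opening: 0.0008
```

```bash
python3 -m crank '[{"linear":[-0.003,-0.05,-0.004],"rot":[0,0,0],"hand":0},{"linear":[0,-0.08,-0.008],"rot":[0,0,0],"hand":0},{"linear":[0,-0.08,-0.008],"rot":[0,0,0],"hand":0},{"linear":[0,-0.08,-0.008],"rot":[0,0,0],"hand":0},{"linear":[0,-0.08,-0.007],"rot":[0,0,0],"hand":0}]'; python3 -m crank '[{"linear":[0.003,-0.08,-0.007],"rot":[0,0,0],"hand":0},{"linear":[0.003,-0.08,-0.007],"rot":[0,0,0],"hand":0},{"linear":[0.003,-0.08,-0.007],"rot":[0,0,0],"hand":0}]';python3 -c "
from h import *
st()
s=eyes.snapshot('top');print(pin(s,-.11,.1))"
```

```text
clock: 13.6
tool_pos: [0.5498, -0.0266, 0.0703]
orientation: [28.8, 89.6, 33.2]
force: [-1.6, -0.2, 3.6]
opening: 0.0006
clock: 13.98
tool_pos: [0.551, -0.0424, 0.0699]
orientation: [23.0, 89.5, 27.4]
force: [-0.8, 0.2, 3.6]
opening: 0.0002
t 13.97 tcp [ 0.551  -0.0424  0.0699] F [-0.82  0.16  3.63] yawy 94.45 toolx [ 0.007  0.004 -1.   ] op 0.0002
(array([ 0.48159623, -0.04083862]), np.float32(3.2945647), np.float64(0.0806154313904997))
```

```bash
python3 -m crank '[{"linear":[0.003,-0.08,-0.007],"rot":[0,0,0],"hand":0},{"linear":[0.003,-0.07,-0.005],"rot":[0,0,0],"hand":0},{"linear":[0,0,0],"rot":[0,0,0],"hand":0},{"linear":[0,0,0.1],"rot":[0,0,0],"hand":0},{"linear":[0,0,0.2],"rot":[0,0,0],"hand":0},{"linear":[0,0.22,0.2],"rot":[0,0.05,0],"hand":0},{"linear":[-0.05,0.2,0],"rot":[0,0,0],"hand":0},{"linear":[0,0,0],"rot":[0,0,0],"hand":0}]';python3 -c "
from h import *
st()
s=eyes.snapshot('scene');crop(s,'pics/s5.png',220,120,200,140);q=pinfit(s,-.1,.065)
q=q[(q[:,2]<.073)]
for a in np.arange(.52,.68,.02):
    r=q[abs(q[:,0]-a)<.01]
    if len(r): print(a.round(2),len(r),r.mean(0).round(4))
s=eyes.snapshot('top');print(pin(s,-.12,.1));crop(s,'pics/c5.png')
"
```

```text
clock: 15.02
tool_pos: [0.5482, -0.025, 0.101]
orientation: [51.1, 89.7, 55.5]
force: [1.1, 0.9, -0.1]
opening: 0.0003
t 15.03 tcp [ 0.5482 -0.025   0.101 ] F [ 1.08  0.91 -0.06] yawy 94.43 toolx [ 0.003  0.005 -1.   ] op 0.0003
0.52 41 [ 0.5223 -0.0464  0.063 ]
0.54 85 [ 0.5402 -0.0401  0.0653]
0.56 88 [ 0.5603 -0.0392  0.0652]
0.58 93 [ 0.5805 -0.0374  0.0653]
0.6 92 [ 0.6002 -0.0366  0.065 ]
0.62 95 [ 0.6198 -0.0349  0.0652]
0.64 109 [ 0.6405 -0.0334  0.0652]
0.66 107 [ 0.6583 -0.0344  0.0617]
(array([ 0.48413838, -0.04549055]), np.float32(5.1428814), np.float64(0.0850617082791609))
```

View pics/s5.png

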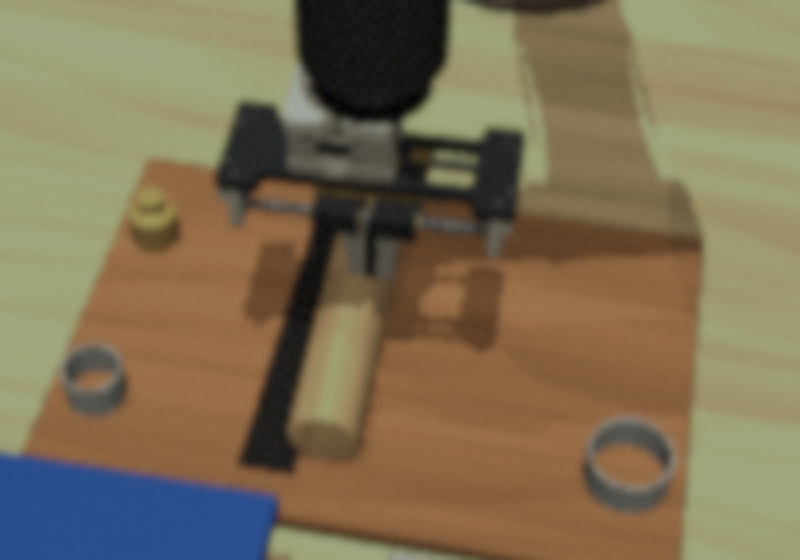

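View pics/c5.png

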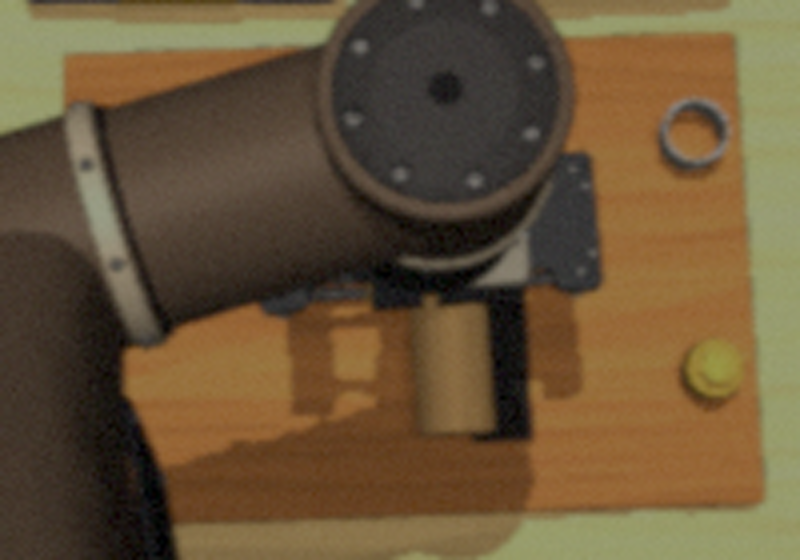

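```bash
python3 -m crank '[{"linear":[0,0,-0.3],"rot":[0,0,0],"hand":0},{"linear":[0,0,-0.15],"rot":[0,0,0],"hand":0},{"linear":[0,0,-0.04],"rot":[0,0,0],"hand":0},{"linear":[0,0,-0.025],"rot":[0,0,0],"hand":0},{"linear":[0,0,-0.01],"rot":[0,0,0],"hand":0}]'
```

```text
clock: 15.75
tool_pos: [0.5484, -0.0264, 0.0697]
orientation: [47.5, 89.8, 52.0]
force: [-3.3, 0.3, 7.4]
opening: 0.0003
```

```bash
python3 -m crank '[{"linear":[-0.003,-0.05,-0.004],"rot":[0,0,0],"hand":0},{"linear":[0,-0.08,-0.008],"rot":[0,0,0],"hand":0},{"linear":[0,-0.08,-0.008],"rot":[0,0,0],"hand":0},{"linear":[0,-0.08,-0.008],"rot":[0,0,0],"hand":0},{"linear":[0,-0.08,-0.007],"rot":[0,0,0],"hand":0}]'; python3 -m crank '[{"linear":[0.003,-0.08,-0.007],"rot":[0,0,0],"hand":0},{"linear":[0.003,-0.08,-0.007],"rot":[0,0,0],"hand":0},{"linear":[0.003,-0.08,-0.007],"rot":[0,0,0],"hand":0},{"linear":[0,0,0],"rot":[0,0,0],"hand":0},{"linear":[0,0,0.1],"rot":[0,0,0],"hand":0},{"linear":[0,0,0.2],"rot":[0,0,0],"hand":0},{"linear":[0,0.2,0.2],"rot":[0,0.05,0],"hand":0},{"linear":[-0.05,0.1,0],"rot":[0,0,0],"hand":0},{"linear":[0,0,0],"rot":[0,0,0],"hand":0}]';python3 -c "
from h import *
st()
s=eyes.snapshot('scene');q=pinfit(s,-.13,.065)
q=q[(q[:,2]<.073)]
for a in np.arange(.52,.68,.02):
    r=q[abs(q[:,0]-a)<.01]
    if len(r): print(a.round(2),len(r),r.mean(0).round(4))
s=eyes.snapshot('top');print(pin(s,-.14,.1))
"
```

```text
clock: 16.38
tool_pos: [0.55, -0.0501, 0.0702]
orientation: [20.9, 89.6, 25.4]
force: [-0.7, 0.2, 6.3]
opening: 0.0005
clock: 17.5
tool_pos: [0.5477, -0.0466, 0.1021]
orientation: [41.6, 89.7, 46.0]
force: [0.3, 0.1, -0.5]
opening: 0.0007
t 17.5 tcp [ 0.5477 -0.0466  0.1021] F [ 0.28  0.08 -0.48] yawy 94.47 toolx [ 0.003  0.003 -1.   ] op 0.0007
0.52 46 [ 0.5229 -0.0631  0.0623]
0.54 82 [ 0.5401 -0.061   0.065 ]
0.56 87 [ 0.5601 -0.0588  0.0651]
0.58 93 [ 0.58   -0.0584  0.0653]
0.6 93 [ 0.6003 -0.0568  0.0651]
0.62 99 [ 0.6202 -0.0552  0.065 ]
0.64 101 [ 0.6405 -0.0532  0.0651]
0.66 116 [ 0.659  -0.0542  0.0621]
(array([ 0.48434636, -0.0660431 ]), np.float32(6.9266863), np.float64(0.08370999993245264))
```

```bash
python3 -m crank '[{"linear":[0,0,-0.3],"rot":[0,0,0],"hand":0},{"linear":[0,0,-0.15],"rot":[0,0,0],"hand":0},{"linear":[0,0,-0.05],"rot":[0,0,0],"hand":0},{"linear":[0,0,-0.025],"rot":[0,0,0],"hand":0},{"linear":[0,0,-0.01],"rot":[0,0,0],"hand":0}]'
```

```text
clock: 18.23
tool_pos: [0.548, -0.0476, 0.0697]
orientation: [35.3, 89.8, 39.8]
force: [-3.1, -0.2, 6.7]
opening: 0.0007
```

```bash
python3 -m crank '[{"linear":[-0.003,-0.05,-0.004],"rot":[0,0,0],"hand":0},{"linear":[0,-0.08,-0.008],"rot":[0,0,0],"hand":0},{"linear":[0,-0.08,-0.008],"rot":[0,0,0],"hand":0},{"linear":[0,-0.08,-0.008],"rot":[0,0,0],"hand":0},{"linear":[0,-0.08,-0.007],"rot":[0,0,0],"hand":0}]'; python3 -m crank '[{"linear":[0.003,-0.07,-0.007],"rot":[0,0,0],"hand":0},{"linear":[0,0,0],"rot":[0,0,0],"hand":0}]';python3 -c "
from h import *
st()
s=eyes.snapshot('top');print(pin(s,-.14,.1))
"
```

```text
clock: 18.85
tool_pos: [0.5497, -0.0713, 0.0703]
orientation: [10.8, 89.6, 15.4]
force: [-0.1, -0.1, 4.6]
opening: 0.0006
clock: 19.1
tool_pos: [0.55, -0.0765, 0.0703]
orientation: [8.8, 89.6, 13.3]
force: [0.6, 0.2, 1.4]
opening: 0.0002
t 19.1 tcp [ 0.55   -0.0765  0.0703] F [0.58 0.17 1.45] yawy 94.5 toolx [ 0.007  0.002 -1.   ] op 0.0002
(array([ 0.48332884, -0.08061843]), np.float32(1.5272515), np.float64(0.07890970098903717))
```

```bash
python3 -m crank '[{"linear":[0,0,0.05],"rot":[0,0,0],"hand":0},{"linear":[0,0,0.2],"rot":[0,0,0],"hand":0},{"linear":[0,0,0.5],"rot":[0,0,0],"hand":0},{"linear":[0,0,0.6],"rot":[0,0,0],"hand":0},{"linear":[0,0,0.6],"rot":[0,0,0],"hand":0},{"linear":[0,0.7,0.3],"rot":[0,0,0],"hand":0},{"linear":[0,0.8,0],"rot":[0,0,0],"hand":0},{"linear":[0,0.8,0],"rot":[0,0,0],"hand":0},{"linear":[0,0.8,0],"rot":[0,0,0],"hand":0},{"linear":[0,0.8,0],"rot":[0,0,0],"hand":0},{"linear":[0,0.4,0],"rot":[0,0,0],"hand":0},{"linear":[0,0,0],"rot":[0,0,0],"hand":0},{"linear":[0,0,0],"rot":[0,0,0],"hand":0}]';python3 -c "
from h import *
st()
s=eyes.snapshot('top');print(pin(s,-.13,-.02));crop(s,'pics/c7.png')
s=eyes.snapshot('scene');print(pin(s,-.13,-.02));crop(s,'pics/s7.png',220,120,200,140)
"
```

```text
clock: 20.78
tool_pos: [0.5476, 0.1907, 0.2179]
orientation: [20.3, 89.3, 24.8]
force: [-0.0, 0.2, -0.4]
opening: 0.0003
t 20.77 tcp [0.5476 0.1907 0.2179] F [-0.05  0.17 -0.39] yawy 94.56 toolx [ 0.011  0.005 -1.   ] op 0.0003
(array([ 0.55270666, -0.07560015]), np.float32(3.978759), np.float64(0.217546635174215))
(array([ 0.5551314, -0.0738349]), np.float32(3.8409297), np.float64(0.2193636248807695))
```

View pics/c7.png

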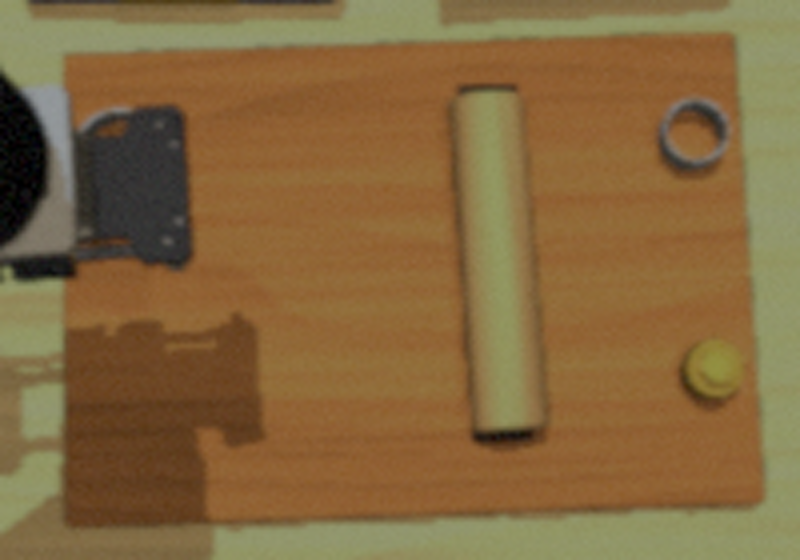

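View pics/s7.png

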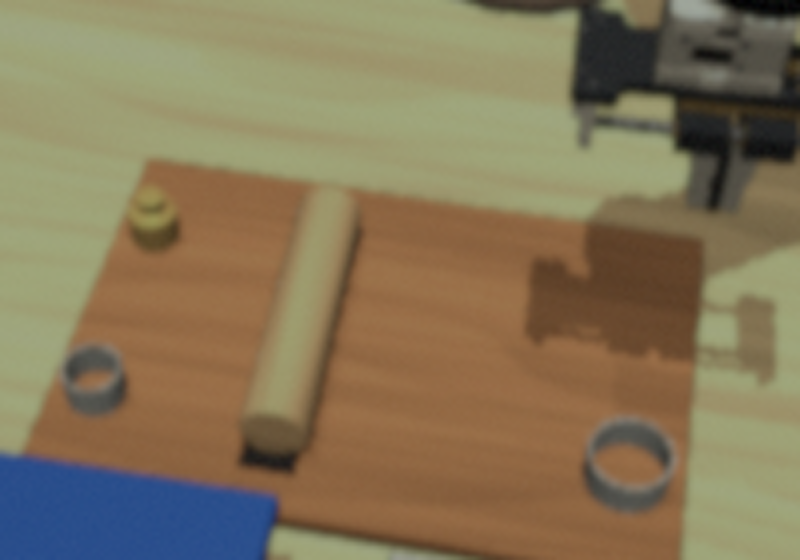

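The strip shows only at the pin's two ends, around (488,90) and (505,437) in the top crop. The pin's middle is about 1 mm from the strip's middle line, and its ends are about 4 mm off. I'll hand it in.

```bash
python3 -c "
from h import *
s=eyes.snapshot('top');print(pin(s,-.13,-.02))
from plant import ticket
print(ticket.close_job())"
```

```text
(array([ 0.55273234, -0.07554132]), np.float32(4.0426416), np.float64(0.21737898737065836))
the job is handed in; nothing more can be done
None
```

The rolling pin now lies along the rubber strip and I handed the job in at about 21 s; the interface reports no verdict.

**How it was moved:** I rolled the pin with the closed fingertips pressing on top, in six strokes. Between strokes the fingers stopped, rose straight up and stepped back. The pin travelled about half as far as the fingers in the strokes I measured, 132 mm in all, so it rolled rather than slid. I inferred its turning from that distance and did not measure it directly.

**Final checks:**
- **Position:** in the top camera the pin's middle is at (0.553, -0.0755), and the strip's is at about (0.557, -0.0755). That puts it within about 2 mm of the strip's middle line and about 4 mm lengthwise.
- **Angle:** the pin lies at about 4.0° and the strip at about 2.0°, so each end is about 4 mm off the middle line, against the 20 mm allowed.
- **Camera disagreement:** the scene camera puts the pin about 2 mm away from the top camera's reading, which is within the calibration.
- **At rest:** the last two top pictures gave the same pose, and the arm is clear of everything.
- **Other things:** the weight and both cutters stood where they were in the pictures. I did not re-measure the bowl, jar or spatula, but the fingers never worked near them.

**Outside the stated range:** the press force was mostly 2–8 N. It rose to about 11 N once on touching down and about 15 N at the end of the first stroke, above the 2–10 N given as light pressing. I saw no sliding from it.

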